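# Lock the fan control box and switch it back on with the slot key

## Robot

A 6-joint arm with a two-finger parallel gripper is mounted at the origin on the work surface. World frame = base frame: x ahead of the robot, y to its left, z up, the work surface at z = 0. Lengths are in m, angles in rad, forces in N, time in s.
With the tool pointing down it reaches from about 0.275 to 0.875 m from the base axis. Payload 12.5 kg.
Tool frame: the origin (TCP) lies at the very end of the fingers, on their centre line; the grasp point (between the pads) lies 19 mm behind it; z points along the fingers, y is the line along which they close (so a half turn about z gives the same grasp; the last joint's range is limited). The gripper opens to 85 mm and grips with 20 to 120 N. Pads are 22 mm wide; open, the fingers measure 114 mm over their backs; the gripper's body (76 mm by 85 mm) begins 54 mm behind the grasp point. The pads swing forward as they close: fully open they stand 13 mm farther back than shut.
Start: joints at [-1.419, 0.351, 1.652, -0, 1.139, -0.085], TCP at [0.129, -0.535, 0.231] pointing down, gripper open.
Joint ranges: [-2.75, 2.75], [-0.79, 2.1], [0.01, 2.65], [-1.57, 4.71], [0.07, 3.14], [-2.87, 2.87]. Speed limits (rad/s): [2.22, 2.22, 2.79, 3.14, 3.14, 3.14].

## Interface

Orientations are given as a unit quaternion [x, y, z, w].
In Python, from workcell import robot, capture, workorder, outline_of gives the robot as it stands. The module is installed in compiled form; this text tells all that it offers.
- The arm moves only by the shell command python3 -m jog 'ROWS' [FORCE]. ROWS is JSON, a list of rows, each an object of numbers: "rx", "ry", "rz": the turn, a rotation vector about the tool's x, y, z each as a share of 0.15 rad, from -1 to 1; "x", "y", "z": the shift along the tool's x, y, z each as a share of 500 mm, from -1 to 1; "fingers": the gripper's target within -1 to 1 (shut at 1, half-way at 0, fully open at -1). In form: [{"rx": .., "ry": .., "rz": .., "x": .., "y": .., "z": .., "fingers": ..}, ...]. A call has 1 to 10 rows; each row shifts and turns the commanded pose from where the row before left it, along the tool's axes as they then stand; what a row does not reach is not made up. A row lasts 1/8 s, in which the tool goes at most 62.5 mm and 10.7 degrees, less where a joint would pass 70% of its speed; a pose out of reach is approached as far as the arm can. A call with a number of a shift or a turn outside -1 to 1 is refused whole. A call with a gripper value outside its range is refused whole. The fingers move at their own pace and stop on an object; FORCE is the grip in N (left out, the last holds). Time passes only in rows, so rows that do not move let the fingers close. It gives the time, the measured TCP pose, the force, the opening and the grip force at its end, in the units of the state.
- robot.read_state(): the state, without advancing time (a new reading comes with each control period).
- capture(name): name is "side" or "top"; returns a dict with "img" (400x640x3 uint8, blue, green, red), "range_z" (400x640 float32, m along the optical axis (not along the pixel's ray), 0 where there is no reading), "mtx" (3x3 intrinsics, pixels), "world_to_cam" (4x4, takes a point from world to camera coordinates). Camera axes: x right, y down, z forward; pixel columns grow to the right and rows downward; lengths in m; the calibration is good to about 2 mm. A picture is of the moment at which its call begins.
- workorder.finish_job(): hands the job in; it is judged then, once.
Trained networks look in the newest picture that a camera, given by its name, has taken for a name from the list of things; names that differ only in an ending like _2 or _b are one class to them, and where a whole thing is asked for, a point or a joint stands for the part that bears it (a point fixed in the world has none). Each returns a list of dicts, best first, with "confidence" (0 to 1); they miss things now and then, are a little off and sometimes report something else, mostly with a low value. They report only what shows in the picture. A call takes as long as a camera call.
- outline_of(camera, name): "mask" (400x640 bool, what is visible of it) and "box" ([centre column, centre row, width, height] in pixels, round what is visible of it).
The state is a dict: "t": time; "joint_positions": joint angles; "qvel": joint speeds; "effort": joint torques, N m; "ee_pos": TCP position; "tool_rot": TCP orientation; "force": force on the tool from outside, world axes, zero at the start; "wrist_torque": the same for the moment, N m; "gripper_width": opening from 0.0 (shut) to 1.0 (fully open); "finger_force": force on a finger pad.
Only numpy, scipy, OpenCV 4.12 (cv2) and the standard library are available. Lean on these libraries where they do the work, as an engineer would, in place of code of your own. Each camera call takes 0.05 s, during which the arm holds its last target. There are 200 camera calls.

## Task

Take the orange slot key from its stand and use it to turn both slotted cover screws on the sloping front of the fan control box clockwise until they are fully home, slots in line with the yellow marks. Only then turn the red slotted switch on top of the box clockwise to its stop, in line with the green marks, with the same key, and stand the key back upright in its stand. Turn the heads with the key only, never with the gripper, and leave the bottle, the jar and the punnet where they are.

Things in the scene. Friction and masses are not known exactly. Their poses are not given: they have to be found in the camera images.
- box: White fan control box, fixed; 240 mm deep (x), 280 wide (y). Origin: centre of its underside; -x is its front, towards the robot. From a 60 mm high front edge a face slopes up at 35 degrees for 150 mm of depth to a flat deck 165 mm high, 90 mm deep. The slope carries a blue cover with a steel slotted screw at each side, 150 mm apart.
- cover_handle (a point): Fixed steel bow handle between the two screws, an obstacle: this point is the middle of its bar, which is 60 mm long (along the box's y), 8 mm thick, its top 36 mm off the cover.
- deck (a point): Point on the box's flat deck under the red switch. 55 mm to each side of it (along y) stands a dark bow 49 mm high and 68 mm long (along x); 99 mm to each side a 14 mm high lamp.
- screw_left_slot (a point): Left (+y) steel cover screw on the 35 degree slope. Head 48 mm across standing 16 mm off the panel, its slot straight through, 11 mm wide and 10 mm deep, open at both ends and on top. Origin: centre of the slot's open top face, on the turning axis. z points out along the turning axis, x along the slot (both ways alike), so the key has to be tilted 35 degrees from vertical, its handle towards the robot.
- screw_right_slot (a point): Right (-y) steel cover screw, same as the left one, on the same slope. Origin: centre of the slot's open top face, on the turning axis. z points out along the turning axis, x along the slot (both ways alike).
- main_switch_slot (a point): Red slotted switch head on the flat deck, turning axis vertical. Head 48 mm across standing 16 mm off the panel, its slot straight through, 11 mm wide and 10 mm deep, open at both ends and on top. Origin: centre of the slot's open top face, on the turning axis. z points out along the turning axis, x along the slot (both ways alike).
- screw_left (a joint): Left screw's angle in rad: angle still to turn clockwise (seen from outside, looking at the head) until its stop at 0, where the slot lies in line with the two yellow marks beside it. Starts between 0.7 and 1.5. It stays where it is left; turning takes about 0.12 N m
- screw_right (a joint): Right screw's angle in rad: angle still to turn clockwise (seen from outside, looking at the head) until its stop at 0, where the slot lies in line with the two yellow marks beside it. Starts between 0.7 and 1.5. It stays where it is left; turning takes about 0.12 N m
- main_switch (a joint): Switch's angle in rad: angle still to turn clockwise (seen from outside, looking at the head) until its stop at 0, where the slot lies in line with the two green marks beside it. Starts between 0.7 and 1.5. It stays where it is left; turning takes about 0.12 N m
- key_mid (a point): Orange slot key, 136 mm long, about 200 g, loose, upright in the stand at the start, blade down. This point is the centre of its flat-sided handle (44 mm along x, 24 along y, 70 tall); grasp it across y. z runs along the key from blade to handle. A round flange, 54 mm in diameter, has its underside 41 mm below this point, resting on the stand's rim.
- key_tip (a point): The middle of the key's blade edge, 101 mm below the handle's centre. Blade 28 mm wide along x, 4 mm thick along y, 22 mm long; above it a 14 mm round shaft up to the flange. In the 11 mm slots the blade has about 0.25 rad of play either way before it drives the head.
- stand_home (a point): Where the centre of the key's handle is when the key hangs seated in the stand. The stand is a fixed blue upright square tube, 60 mm outside, 36 mm inside, on a 90 mm foot; its open rim is 70 mm high, 41 mm below this point. The key may stand in it at any angle about its own axis.
- spray_mid (a point): Bystander: white bottle with a blue cap, 64 mm diameter, 190 mm tall; this point is half-way up.
- jar_mid (a point): Bystander: amber glass jar with a steel lid, 80 mm diameter, 130 mm tall; this point is half-way up.
- punnet_mid (a point): Bystander: clear punnet of orange mushrooms, 110 x 80 mm, 50 mm tall (mushrooms stick out to about 57 mm); this point is half-way up.

How it is judged:
By the outcome, as a careful person would: the job done as asked, in the order asked, and still so for the second after the job is handed in, with the robot touching nothing.
It also fails if it takes over 72 s, if anything falls off the work surface, if the arm or the gripper's body presses on something with over 40 N, if the wrist force passes 120 N, or if a joint passes its speed limit or range.

## Working session

There is one attempt and no reset: what is moved stays moved. The work goes in short steps, Python scripts to look and compute and a shell command to move; the robot and the scene stay as the last step left them, time stands still between calls to the robot, and variables do not carry over. Pictures are saved under pics/ and viewed, at most 10 in all, crops included, and the job is handed in when it is done.

```bash
mkdir -p pics; cat > h.py <<'E'
import numpy as np, cv2
from workcell import robot, capture, workorder, outline_of
def pts(c):
    z=c["range_z"]; K=c["mtx"]; v,u=np.mgrid[0:400,0:640]
    P=np.stack([(u-K[0,2])/K[0,0]*z,(v-K[1,2])/K[1,1]*z,z],-1)
    T=np.linalg.inv(c["world_to_cam"]); W=P@T[:3,:3].T+T[:3,3]; W[z<=0]=np.nan; return W
E
python3 - <<'E'
from h import *
np.set_printoptions(precision=4,suppress=True)
print(robot.read_state())
for n in ["top","side"]:
    c=capture(n); cv2.imwrite(f"pics/{n}0.png",c["img"]); W=pts(c); np.savez(f"{n}0.npz",**c)
    print(n,c["mtx"].tolist(),np.linalg.inv(c["world_to_cam"]))
    for k in ["box","cover_handle","deck","screw_left_slot","screw_right_slot","main_switch_slot","key_mid","stand_home","spray_mid","jar_mid","punnet_mid"]:
        for d in outline_of(n,k)[:3]:
            m=d["mask"]; p=W[m]; print(k,round(d["confidence"],2),np.round(d["box"]),np.nanmedian(p,0),np.nanpercentile(p,2,axis=0),np.nanpercentile(p,98,axis=0))
E
```

```text
{'t': 0.0, 'joint_positions': array([-1.4186,  0.3512,  1.6524, -0.    ,  1.1391, -0.0846]), 'qvel': array([-0.0005,  0.0011, -0.0003,  0.0011, -0.001 ,  0.0009]), 'effort': array([ -0.0005, -50.6109, -29.1408,  -0.0001,   0.0047,  -0.    ]), 'ee_pos': array([ 0.129 , -0.5343,  0.2308]), 'tool_rot': array([ 0.993 ,  0.1181, -0.    , -0.0006]), 'force': array([-0.3958, -0.4341, -0.6592]), 'wrist_torque': array([ 0.0505, -0.0054,  0.0073]), 'finger_force': 0.0, 'gripper_width': 0.9987902866384794}
top [[364.35337972021796, 0.0, 318.33966060914025], [0.0, 364.35337972021796, 199.07392391037246], [0.0, 0.0, 1.0]] [[-0.0243 -0.9936  0.1105  0.448 ]
 [-0.9996  0.0259  0.0125 -0.0236]
 [-0.0153 -0.1102 -0.9938  0.9023]
 [ 0.      0.      0.      1.    ]]
box 0.65 [326. 165. 135. 128.] [ 0.6126 -0.0243  0.1456] [ 0.4931 -0.1581  0.0611] [0.7279 0.1117 0.183 ]
cover_handle 0.66 [181. 168.  34.  25.] [0.6112 0.286  0.1183] [0.5921 0.2698 0.0721] [0.635  0.308  0.1468]
cover_handle 0.57 [326. 163. 139. 128.] [ 0.6131 -0.0244  0.1458] [ 0.4929 -0.1586  0.0612] [0.7282 0.1116 0.1829]
deck 0.74 [3
[... 2471 characters left out ...]
0739] [0.6388 0.3191 0.1479]
stand_home 0.59 [271. 297.  52.  48.] [0.6077 0.3169 0.0246] [0.5658 0.2841 0.0024] [0.6659 0.3488 0.0719]
spray_mid 0.69 [303. 141.  19.  40.] [ 0.5904 -0.2879  0.1229] [ 0.5632 -0.3085  0.0657] [ 0.6206 -0.2717  0.1913]
spray_mid 0.66 [298. 200.  17.  16.] [0.571  0.0674 0.1229] [0.5518 0.0394 0.1093] [0.5879 0.0807 0.1386]
spray_mid 0.46 [310. 174.  15.  16.] [ 0.5507 -0.0881  0.1229] [ 0.5303 -0.1308  0.099 ] [ 0.5703 -0.0435  0.1411]
jar_mid 0.64 [352. 158.  20.  45.] [ 0.4341 -0.2527  0.0801] [ 0.3965 -0.4606  0.0036] [ 0.471  -0.24    0.1328]
punnet_mid 0.48 [311. 172.  18.  10.] [ 0.5534 -0.0851  0.1235] [ 0.533  -0.1114  0.1117] [ 0.5694 -0.0681  0.1404]
```

```bash
python3 - <<'E'
import numpy as np, cv2
t=cv2.imread("pics/top0.png"); s=cv2.imread("pics/side0.png")
a=cv2.resize(t[95:245,150:480],None,fx=2.4,fy=2.4,interpolation=cv2.INTER_CUBIC)
b=cv2.resize(s[120:340,200:400],None,fx=1.0,fy=1.0)
cv2.imwrite("pics/a.png",a)
cv2.imwrite("pics/s.png",cv2.resize(s[100:350,190:440],(600,600),interpolation=cv2.INTER_CUBIC))
E
```

```text
(no output)
```

View pics/a.png

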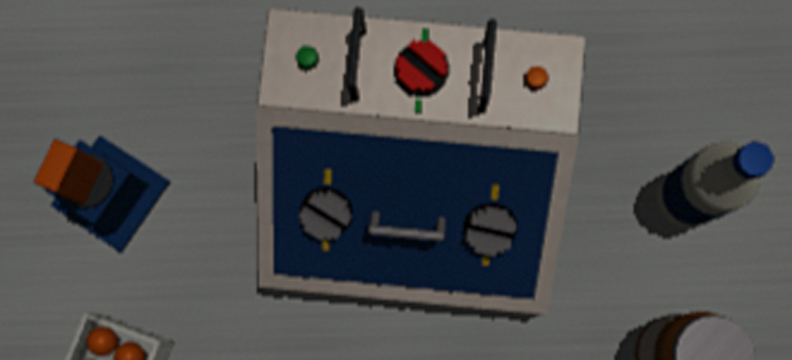

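View pics/s.png

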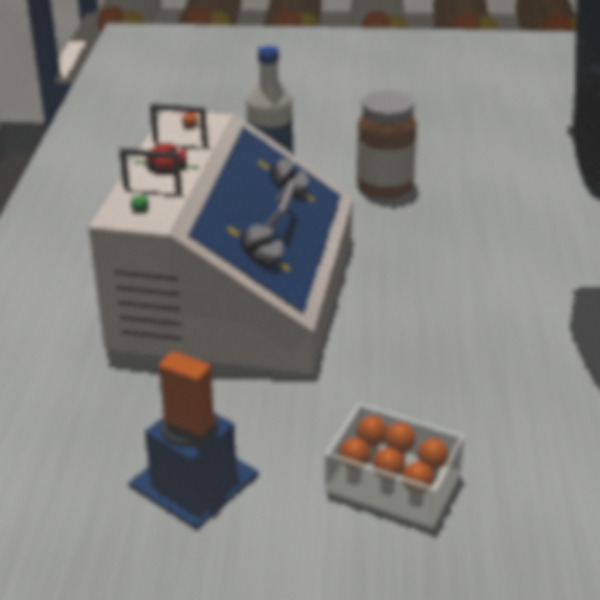

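```bash
cat > m.py <<'E'
from h import *
np.set_printoptions(precision=4,suppress=True)
def plane(p):
    for _ in range(4):
        c=p.mean(0); n=np.linalg.svd(p-c,full_matrices=False)[2][2]; d=(p-c)@n; p=p[abs(d)<0.003]
    return c,n*np.sign(n[2])
def rect(c,o,ex,ey,h=0.04,s=0.00025):
    n=int(2*h/s); a=(np.arange(n)-n/2)*s
    P=o+ex*a[None,::1,None]+ey*(-a)[:,None,None]   # right=ex, up=ey
    T=c["world_to_cam"]; q=(P@T[:3,:3].T+T[:3,3])@c["mtx"].T; m=(q[...,:2]/q[...,2:]).astype(np.float32)
    return cv2.remap(c["img"],m[...,0],m[...,1],cv2.INTER_CUBIC)
if __name__=="__main__":
  rows=[]
  for n in ["top","side"]:
    c=dict(np.load(f"{n}0.npz")); W=pts(c); im=c["img"].astype(int); b,g,r=im[...,0],im[...,1],im[...,2]
    # slope
    q=(abs(W[...,0]-0.56)<0.05)&(abs(W[...,1]+0.02)<0.11)&(b>r+25)
    cs,ns=plane(W[q]); yaw=np.arctan2(-ns[1],-ns[0]); print(n,"slope",cs,ns,"yaw",yaw,"tilt",np.degrees(np.arccos(ns[2])))
    for nm,o in [("L",[.5695,.0565]),("R",[.5525,-.091]),]:
        o3=np.array([*o,0.122]); d=(W-cs)@ns; m=(np.hypot(W[...,0]-o[0],W[...,1]-o[1])<0.035)&(abs(d-0.016)<0.005)
        print(nm,m.sum(),W[m].mean(0),"h",np.median(d[m]), (np.nanmax(W[m],0)+np.nanmin(W[m],0))/2)
    m=(np.hypot(W[...,0]-.685,W[...,1]+.0325)<0.035)&(abs(W[...,2]-0.181)<0.005)&(r>g+20)
    print("S",m.sum(),W[m].mean(0),(W[m].max(0)+W[m].min(0))/2)
    m=(r>1.5*b)&(W[...,2]>0.142)&(abs(W[...,0]-.61)<.06)&(W[...,1]>0.2); k=W[m]
    if m.sum()>4: print("key",m.sum(),k.mean(0),cv2.minAreaRect((k[:,:2]*1000).astype(np.float32)))
    m=(abs(W[...,2]-0.07)<.004)&(b>r+15)&(W[...,1]>0.2); k=W[m]; print("rim",m.sum(),cv2.minAreaRect((k[:,:2]*1000).astype(np.float32)))
    m=(abs(W[...,2]-0.01)<.008)&(b>r+15)&(W[...,1]>0.2)&(abs(W[...,0]-.61)<.08); k=W[m]; print("foot",m.sum(),cv2.minAreaRect((k[:,:2]*1000).astype(np.float32)))
    Y=yaw if abs(yaw)<.4 else -.11
    X=np.array([np.cos(Y),np.sin(Y),0]); Yv=np.array([-np.sin(Y),np.cos(Y),0]); t=np.radians(35)
    U=X*np.cos(t)+np.array([0,0,np.sin(t)])
    rows.append(np.hstack([rect(c,np.array([.5695,.0565,.123]),-Yv,U,.035),rect(c,np.array([.5525,-.091,.123]),-Yv,U,.035),rect(c,np.array([.685,-.0325,.181]),-Yv,X,.035)]))
  o=np.vstack(rows); o=cv2.convertScaleAbs(o,alpha=1.6)
  h=o.shape[0]//2; 
  for i in range(3):
    for j in range(2): cv2.drawMarker(o,(140+280*i,140+280*j),(255,0,255),0,12,1)
  cv2.imwrite("pics/rect0.png",cv2.resize(o,(798,532)))
E
python3 m.py
```

```text
top slope [ 0.5633 -0.0254  0.1116] [-0.57    0.0692  0.8187] yaw -0.12088028861350529 tilt 35.04637321779622
L 228 [0.5662 0.0573 0.1258] h 0.01579149210776999 [0.5662 0.0578 0.1268]
R 227 [ 0.548  -0.0912  0.1256] h 0.01569378145987511 [ 0.5476 -0.0906  0.1251]
S 249 [ 0.6862 -0.0325  0.1798] [ 0.686  -0.033   0.1797]
key 213 [0.6157 0.2938 0.1446] ((615.7726440429688, 293.26513671875), (24.663843154907227, 42.70912170410156), 64.04227447509766)
rim 680 ((639.5069580078125, 494.90167236328125), (483.9890441894531, 78.67976379394531), 83.08158874511719)
foot 477 ((619.9591674804688, 299.02130126953125), (102.19660949707031, 89.55780792236328), 54.355384826660156)
side slope [ 0.5616 -0.0132  0.1119] [-0.5694  0.0716  0.819 ] yaw -0.12518056584374623 tilt 35.018462221944745
L 112 [0.5656 0.0598 0.127 ] h 0.015581097161656818 [0.5661 0.0575 0.1266]
R 67 [ 0.5474 -0.089   0.1281] h 0.015966583405443192 [ 0.5472 -0.0887  0.1279]
S 68 [ 0.6837 -0.0317  0.1804] [ 0.6848 -0.0316  0.1802]
key 167 [0.6154 0.2976 0.1461] ((615.0169067382812, 296.18597412109375), (25.047155380249023, 43.26376724243164), 64.2984848022461)
rim 164 ((617.597900390625, 296.17181396484375), (61.458595275878906, 64.38655853271484), 59.54022979736328)
foot 337 ((616.5402221679688, 295.45855712890625), (91.5484619140625, 92.01570129394531), 55.6207389831543)
```

View pics/rect0.png

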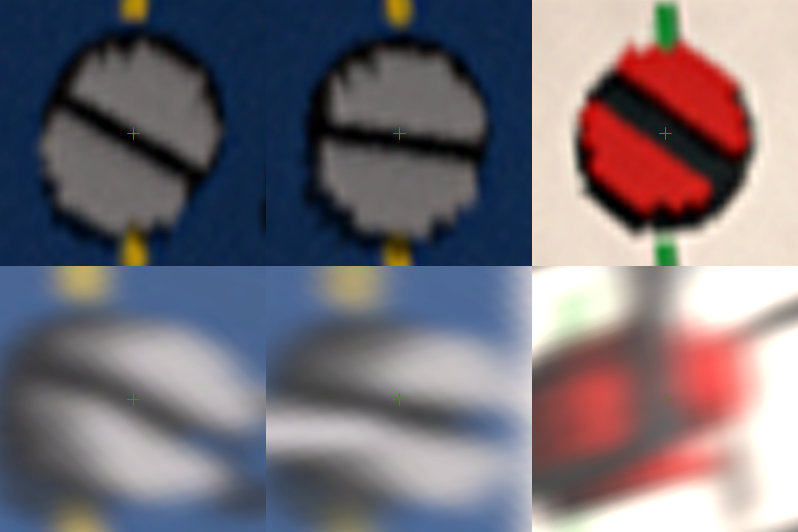

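```bash
cat > plan.py <<'E'
from h import *
from scipy.spatial.transform import Rotation as R
import json
YAW=-0.123; t35=np.radians(35)
X=np.array([np.cos(YAW),np.sin(YAW),0]); Y=np.array([-np.sin(YAW),np.cos(YAW),0]); Z=np.array([0,0,1.])
U=X*np.cos(t35)+Z*np.sin(t35); N=np.cross(U,Y)
L=np.array([.566,.0579,.1263]); Rr=np.array([.5476,-.0906,.1261]); S=np.array([.6858,-.0325,.181])
def frame(u,v,a):  # tool pointing against u x v, tool x at angle a ccw from u
    n=np.cross(u,v); x=np.cos(a)*u+np.sin(a)*v
    return R.from_matrix(np.stack([x,np.cross(-n,x),-n],1))
def down(psi): return frame(np.array([1.,0,0]),np.array([0,1.,0]),psi)
def slope(a): return frame(U,Y,a)
def deck(a): return frame(X,Y,a)
def rows(wps,f,vmax=0.042,wmax=0.13,start=None,dec=4):
    s=robot.read_state(); p,q=(s["ee_pos"],R.from_quat(s["tool_rot"])) if start is None else start
    out=[]
    for P,Q in wps:
        P=np.array(P,float); rv=(q.inv()*Q).as_rotvec(); n=max(1,int(np.ceil(max(np.linalg.norm(P-p)/vmax,np.linalg.norm(rv)/wmax))))
        p0,q0=p.copy(),q
        for i in range(1,n+1):
            Pi=p0+(P-p0)*i/n; Qi=q0*R.from_rotvec(rv*i/n)
            d=np.round(q.inv().apply(Pi-p)/.5,dec); w=np.round((q.inv()*Qi).as_rotvec()/.15,3)
            out.append({k:float(v) for k,v in zip(["rx","ry","rz","x","y","z"],[*w,*d]) if abs(v)>0}|{"fingers":f})
            p=p+q.apply(d*.5); q=q*R.from_rotvec(w*.15)
    for i in range(0,len(out),10): print(json.dumps(out[i:i+10]).replace(" ",""))
    return p,q
E
python3 - <<'E'
from plan import *
rows([([.38,-.05,.28],down(-.2)),([.616,.295,.20],down(-.45))],-1,vmax=.045,dec=3)
E
```

```text
[{"rz":0.224,"x":0.055,"y":-0.063,"z":-0.007,"fingers":-1},{"rz":0.224,"x":0.053,"y":-0.066,"z":-0.008,"fingers":-1},{"rz":0.224,"x":0.051,"y":-0.067,"z":-0.007,"fingers":-1},{"rz":0.224,"x":0.048,"y":-0.068,"z":-0.008,"fingers":-1},{"rz":0.224,"x":0.046,"y":-0.07,"z":-0.007,"fingers":-1},{"rz":0.224,"x":0.044,"y":-0.072,"z":-0.008,"fingers":-1},{"rz":0.224,"x":0.041,"y":-0.073,"z":-0.007,"fingers":-1},{"rz":0.224,"x":0.038,"y":-0.075,"z":-0.008,"fingers":-1},{"rz":0.224,"x":0.037,"y":-0.076,"z":-0.007,"fingers":-1},{"rz":0.224,"x":0.033,"y":-0.076,"z":-0.008,"fingers":-1}]
[{"rz":0.224,"x":0.031,"y":-0.079,"z":-0.007,"fingers":-1},{"rz":0.224,"x":0.029,"y":-0.079,"z":-0.008,"fingers":-1},{"rz":0.224,"x":0.025,"y":-0.079,"z":-0.007,"fingers":-1},{"rz":0.167,"x":0.033,"y":-0.077,"z":0.016,"fingers":-1},{"rz":0.166,"x":0.03,"y":-0.078,"z":0.016,"fingers":-1},{"rz":0.167,"x":0.029,"y":-0.078,"z":0.016,"fingers":-1},{"rz":0.167,"x":0.027,"y":-0.08,"z":0.016,"fingers":-1},{"rz":0.166,"x":0.024,"y":-0.08,"z":0.016,"fingers":-1},{"rz":0.167,"x":0.023,"y":-0.08,"z":0.016,"fingers":-1},{"rz":0.167,"x":0.021,"y":-0.081,"z":0.016,"fingers":-1}]
[{"rz":0.166,"x":0.019,"y":-0.082,"z":0.016,"fingers":-1},{"rz":0.167,"x":0.016,"y":-0.082,"z":0.016,"fingers":-1},{"rz":0.167,"x":0.015,"y":-0.082,"z":0.016,"fingers":-1}]
```

```bash
python3 -m jog '[{"rz":0.22,"x":0.055,"y":-0.063,"z":-0.008,"fingers":-1},{"rz":0.22,"x":0.053,"y":-0.066,"z":-0.008,"fingers":-1},{"rz":0.22,"x":0.051,"y":-0.067,"z":-0.008,"fingers":-1},{"rz":0.22,"x":0.048,"y":-0.068,"z":-0.008,"fingers":-1},{"rz":0.22,"x":0.046,"y":-0.07,"z":-0.008,"fingers":-1},{"rz":0.22,"x":0.044,"y":-0.072,"z":-0.008,"fingers":-1},{"rz":0.22,"x":0.041,"y":-0.073,"z":-0.008,"fingers":-1},{"rz":0.22,"x":0.038,"y":-0.075,"z":-0.008,"fingers":-1},{"rz":0.22,"x":0.037,"y":-0.076,"z":-0.008,"fingers":-1},{"rz":0.22,"x":0.033,"y":-0.076,"z":-0.008,"fingers":-1}]'
python3 -m jog '[{"rz":0.22,"x":0.03,"y":-0.08,"z":-0.008,"fingers":-1},{"rz":0.22,"x":0.03,"y":-0.08,"z":-0.008,"fingers":-1},{"rz":0.22,"x":0.025,"y":-0.08,"z":-0.008,"fingers":-1},{"rz":0.17,"x":0.033,"y":-0.077,"z":0.016,"fingers":-1},{"rz":0.17,"x":0.03,"y":-0.078,"z":0.016,"fingers":-1},{"rz":0.17,"x":0.03,"y":-0.078,"z":0.016,"fingers":-1},{"rz":0.17,"x":0.027,"y":-0.08,"z":0.016,"fingers":-1},{"rz":0.17,"x":0.024,"y":-0.08,"z":0.016,"fingers":-1},{"rz":0.17,"x":0.023,"y":-0.08,"z":0.016,"fingers":-1},{"rz":0.17,"x":0.02,"y":-0.08,"z":0.016,"fingers":-1}]'
python3 - <<'E'
from plan import *
print(robot.read_state())
rows([([.616,.295,.20],down(-.45)),([.616,.295,.093],down(-.45))],-1,vmax=.045,dec=3)
E
```

```text
{'t': 1.2, 'joint_positions': array([-1.41859139e+00,  3.50686684e-01,  1.65181209e+00,  2.00879317e-06,
        1.13911336e+00, -8.46119754e-02]), 'qvel': array([ 0.0008394 ,  0.00065667, -0.0016417 ,  0.00037438, -0.00128572,
       -0.0003401 ]), 'effort': array([ 1.30818524e-03, -5.06022906e+01, -2.91641039e+01, -8.29847295e-05,
        6.64105664e-04, -1.19814584e-05]), 'ee_pos': array([ 0.12905068, -0.53462183,  0.23129225]), 'tool_rot': array([ 9.92997955e-01,  1.18131540e-01,  5.82582656e-07, -9.76625074e-06]), 'force': array([-0.27649876, -0.59739336, -0.24927976]), 'wrist_torque': array([ 0.00208488,  0.03511805, -0.02540918]), 'finger_force': 0.0, 'gripper_width': 0.9977933108163526}
[{"rz":0.208,"x":0.061,"y":-0.063,"z":0.003,"fingers":-1},{"rz":0.208,"x":0.058,"y":-0.065,"z":0.003,"fingers":-1},{"rz":0.208,"x":0.057,"y":-0.066,"z":0.003,"fingers":-1},{"rz":0.209,"x":0.055,"y":-0.069,"z":0.002,"fingers":-1},{"rz":0.208,"x":0.052,"y":-0.07,"z":0.003,"fingers":-1},{"rz":0.208,"x":0.05,"y":-0.071,"z":0.003,"fingers":-1},{"rz":0.208,"x":0.048,"y":-0.073,"z":0.003,"fingers":-1
[... 260 characters left out ...]
.08,"z":0.003,"fingers":-1},{"rz":0.208,"x":0.033,"y":-0.08,"z":0.003,"fingers":-1},{"rz":0.208,"x":0.031,"y":-0.082,"z":0.003,"fingers":-1},{"rz":0.208,"x":0.028,"y":-0.083,"z":0.003,"fingers":-1},{"rz":0.208,"x":0.026,"y":-0.083,"z":0.003,"fingers":-1},{"rz":0.208,"x":0.023,"y":-0.085,"z":0.002,"fingers":-1},{"rz":0.208,"x":0.021,"y":-0.085,"z":0.003,"fingers":-1},{"rz":0.208,"x":0.018,"y":-0.085,"z":0.003,"fingers":-1},{"rz":0.209,"x":0.015,"y":-0.086,"z":0.003,"fingers":-1}]
[{"rz":0.208,"x":0.012,"y":-0.087,"z":0.003,"fingers":-1},{"rz":0.208,"x":0.01,"y":-0.087,"z":0.003,"fingers":-1},{"z":0.071,"fingers":-1},{"z":0.071,"fingers":-1},{"z":0.072,"fingers":-1}]invalid input
invalid input
```

```bash
python3 -m jog '[{"rx":0,"ry":0,"rz":0.22,"x":0.055,"y":-0.063,"z":-0.008,"fingers":-1}]'; python3 -m jog '[{"rx":0,"ry":0,"rz":0.22,"x":0.055,"y":-0.063,"z":-0.008,"fingers":-1}]' 80
python3 -c "
from h import *
print(robot.read_state())"
```

```text
t: 1.32
ee_pos: [0.1479, -0.4982, 0.2349]
tool_rot: [0.995, 0.1, -0.0, 0.0]
force: [0.0, 0.6, -0.1]
gripper_width: 0.999
finger_force: 0.0
t: 1.45
ee_pos: [0.1692, -0.4602, 0.2392]
tool_rot: [0.996, 0.084, 0.0, -0.0]
force: [-0.5, -0.4, 0.8]
gripper_width: 0.998
finger_force: 0.0
{'t': 1.45, 'joint_positions': array([-1.31352178e+00,  2.33303627e-01,  1.79182293e+00,  6.28720706e-05,
        1.11673641e+00,  8.83760843e-02]), 'qvel': array([ 0.46372557, -0.45812613,  0.51226695,  0.00473254, -0.06264391,
        0.71287635]), 'effort': array([ -5.37041411, -38.89970541, -30.29060841,  -0.10728214,
         0.11868354,  -1.2514824 ]), 'ee_pos': array([ 0.16918269, -0.4602137 ,  0.23919369]), 'tool_rot': array([ 9.96437436e-01,  8.43351469e-02,  4.58540435e-06, -1.38002545e-04]), 'force': array([-0.49066699, -0.39615435,  0.82074536]), 'wrist_torque': array([ 0.07237488, -0.05647373, -0.0491417 ]), 'finger_force': 0.0, 'gripper_width': 0.9977565931718219}
```

```bash
sed -i 's/ if abs(v)>0}/}/' plan.py
python3 -m jog '[{"rx":0,"ry":0,"rz":0.22,"x":0.051,"y":-0.067,"z":-0.008,"fingers":-1},{"rx":0,"ry":0,"rz":0.22,"x":0.048,"y":-0.068,"z":-0.008,"fingers":-1},{"rx":0,"ry":0,"rz":0.22,"x":0.046,"y":-0.07,"z":-0.008,"fingers":-1},{"rx":0,"ry":0,"rz":0.22,"x":0.044,"y":-0.072,"z":-0.008,"fingers":-1},{"rx":0,"ry":0,"rz":0.22,"x":0.041,"y":-0.073,"z":-0.008,"fingers":-1},{"rx":0,"ry":0,"rz":0.22,"x":0.038,"y":-0.075,"z":-0.008,"fingers":-1},{"rx":0,"ry":0,"rz":0.22,"x":0.037,"y":-0.076,"z":-0.008,"fingers":-1},{"rx":0,"ry":0,"rz":0.22,"x":0.033,"y":-0.076,"z":-0.008,"fingers":-1}]'
python3 -m jog '[{"rx":0,"ry":0,"rz":0.22,"x":0.03,"y":-0.08,"z":-0.008,"fingers":-1},{"rx":0,"ry":0,"rz":0.22,"x":0.03,"y":-0.08,"z":-0.008,"fingers":-1},{"rx":0,"ry":0,"rz":0.22,"x":0.025,"y":-0.08,"z":-0.008,"fingers":-1},{"rx":0,"ry":0,"rz":0.17,"x":0.033,"y":-0.077,"z":0.016,"fingers":-1},{"rx":0,"ry":0,"rz":0.17,"x":0.03,"y":-0.078,"z":0.016,"fingers":-1},{"rx":0,"ry":0,"rz":0.17,"x":0.03,"y":-0.078,"z":0.016,"fingers":-1},{"rx":0,"ry":0,"rz":0.17,"x":0.027,"y":-0.08,"z":0.016,"fingers":-1},{"rx":0,"ry":0,"rz":0.17,"x":0.024,"y":-0.08,"z":0.016,"fingers":-1},{"rx":0,"ry":0,"rz":0.17,"x":0.023,"y":-0.08,"z":0.016,"fingers":-1},{"rx":0,"ry":0,"rz":0.17,"x":0.02,"y":-0.08,"z":0.016,"fingers":-1}]'
python3 -m jog '[{"rx":0,"ry":0,"rz":0.17,"x":0.019,"y":-0.082,"z":0.016,"fingers":-1},{"rx":0,"ry":0,"rz":0.17,"x":0.016,"y":-0.082,"z":0.016,"fingers":-1},{"rx":0,"ry":0,"rz":0.17,"x":0.015,"y":-0.082,"z":0.016,"fingers":-1},{"rx":0,"ry":0,"rz":0,"x":0,"y":0,"z":0,"fingers":-1}]'
python3 - <<'E'
from plan import *
print(robot.read_state()["joint_positions"])
rows([([.616,.295,.20],down(-.45)),([.616,.295,.093],down(-.45))],-1,vmax=.045,dec=3)
E
```

```text
t: 2.45
ee_pos: [0.3227, -0.1616, 0.2716]
tool_rot: [0.999, -0.047, 0.0, 0.0]
force: [1.5, -0.5, -0.8]
gripper_width: 0.998
finger_force: 0.0
t: 3.7
ee_pos: [0.5439, 0.1943, 0.227]
tool_rot: [0.983, -0.185, 0.0, -0.0]
force: [-0.2, -0.4, -0.1]
gripper_width: 1.005
finger_force: 0.0
t: 4.2
ee_pos: [0.6139, 0.2986, 0.2016]
tool_rot: [0.975, -0.221, -0.001, 0.0]
force: [-0.2, 0.6, -0.2]
gripper_width: 0.998
finger_force: 0.0
[3.84424482e-01 6.22339941e-01 1.29783882e+00 2.20585872e-04
 1.22282578e+00 2.40088574e+00]
[{"rx":0.006,"ry":0.007,"rz":0.028,"x":0.007,"y":0.005,"z":0.003,"fingers":-1},{"rx":0.0,"ry":0.0,"rz":0.0,"x":-0.0,"y":-0.0,"z":0.071,"fingers":-1},{"rx":0.0,"ry":0.0,"rz":0.0,"x":-0.0,"y":-0.0,"z":0.072,"fingers":-1},{"rx":0.0,"ry":0.0,"rz":0.0,"x":-0.0,"y":-0.0,"z":0.071,"fingers":-1}]
```

```bash
python3 -m jog '[{"rx":0,"ry":0,"rz":0.03,"x":0.007,"y":0.005,"z":0.003,"fingers":-1},{"rx":0,"ry":0,"rz":0,"x":0,"y":0,"z":0.071,"fingers":-1},{"rx":0,"ry":0,"rz":0,"x":0,"y":0,"z":0.072,"fingers":-1},{"rx":0,"ry":0,"rz":0,"x":0,"y":0,"z":0.071,"fingers":-1},{"rx":0,"ry":0,"rz":0,"x":0,"y":0,"z":0,"fingers":-0.2},{"rx":0,"ry":0,"rz":0,"x":0,"y":0,"z":0,"fingers":0.2}]' 80
python3 -m jog '[{"rx":0,"ry":0,"rz":0,"x":0,"y":0,"z":0,"fingers":1},{"rx":0,"ry":0,"rz":0,"x":0,"y":0,"z":0,"fingers":1},{"rx":0,"ry":0,"rz":0,"x":0,"y":0,"z":0,"fingers":1},{"rx":0,"ry":0,"rz":0,"x":0,"y":0,"z":0,"fingers":1}]' 80
python3 -c "
from h import *
s=robot.read_state();print(s['ee_pos'],s['tool_rot'],s['force'],s['wrist_torque'],s['gripper_width'],s['finger_force'])"
```

```text
t: 4.95
ee_pos: [0.6166, 0.2928, 0.0968]
tool_rot: [0.975, -0.224, 0.001, -0.001]
force: [-0.6, 0.5, 0.5]
gripper_width: 0.604
finger_force: 0.0
t: 5.45
ee_pos: [0.6166, 0.2933, 0.0967]
tool_rot: [0.975, -0.224, 0.001, -0.001]
force: [-0.5, -1.1, 6.5]
gripper_width: 0.27
finger_force: 78.2
[0.61660793 0.29330736 0.09671599] [ 9.74617682e-01 -2.23871767e-01  1.16917667e-03 -6.62446543e-04] [-0.537753   -1.08671906  6.51930505] [-0.21080959  0.14355762  0.07164846] 0.2701054739996971 78.17115426063538
```

```bash
python3 -m jog '[{"rx":0,"ry":0,"rz":0,"x":0,"y":0,"z":-0.04,"fingers":1},{"rx":0,"ry":0,"rz":0,"x":0,"y":0,"z":-0.08,"fingers":1},{"rx":0,"ry":0,"rz":0,"x":0,"y":0,"z":-0.08,"fingers":1},{"rx":0,"ry":0,"rz":0,"x":0,"y":0,"z":-0.08,"fingers":1},{"rx":0,"ry":0,"rz":0,"x":0,"y":0,"z":-0.03,"fingers":1}]'
python3 - <<'E'
from plan import *
s=robot.read_state(); print(s['finger_force'],s['gripper_width'])
p,q=s["ee_pos"],R.from_quat(s["tool_rot"])
c=capture("side"); cv2.imwrite("pics/lift.png",cv2.resize(c["img"][100:350,150:450],(720,600),interpolation=cv2.INTER_CUBIC))
W=pts(c); im=c["img"].astype(int); m=(im[...,2]>1.5*im[...,0])&(np.linalg.norm(W-p,axis=-1)<.09)
k=q.inv().apply(W[m]-p); print(m.sum(),np.percentile(k,[2,50,98],axis=0).round(4))
rows([(L+N*.127,slope(1.067))],1,vmax=.04,wmax=.12,dec=3)
E
```

```text
t: 6.08
ee_pos: [0.6164, 0.2934, 0.2535]
tool_rot: [0.975, -0.224, 0.002, -0.001]
force: [0.1, -0.2, -3.3]
gripper_width: 0.272
finger_force: 78.8
78.83705735206604 0.27245732181619264
448 [[-0.0239 -0.0132 -0.051 ]
 [-0.019  -0.0088 -0.0124]
 [ 0.0153  0.0093  0.0203]]
[{"rx":-0.123,"ry":0.314,"rz":-0.692,"x":-0.002,"y":0.04,"z":0.003,"fingers":1},{"rx":-0.123,"ry":0.314,"rz":-0.693,"x":-0.006,"y":0.039,"z":0.004,"fingers":1},{"rx":-0.122,"ry":0.314,"rz":-0.692,"x":-0.01,"y":0.038,"z":0.005,"fingers":1},{"rx":-0.123,"ry":0.314,"rz":-0.693,"x":-0.014,"y":0.037,"z":0.004,"fingers":1},{"rx":-0.123,"ry":0.314,"rz":-0.692,"x":-0.019,"y":0.035,"z":0.005,"fingers":1},{"rx":-0.123,"ry":0.315,"rz":-0.693,"x":-0.022,"y":0.033,"z":0.004,"fingers":1},{"rx":-0.123,"ry":0.314,"rz":-0.692,"x":-0.025,"y":0.03,"z":0.003,"fingers":1},{"rx":-0.122,"ry":0.314,"rz":-0.693,"x":-0.029,"y":0.028,"z":0.003,"fingers":1},{"rx":-0.123,"ry":0.314,"rz":-0.692,"x":-0.031,"y":0.024,"z":0.002,"fingers":1},{"rx":-0.123,"ry":0.314,"rz":-0.693,"x":-0.034,"y":0.021,"z":0.0,"fingers":1}]
[{"rx":-0.123,"ry":0.314,"rz":-0.692,"x":-0.036,"y":0.017,"z":-0.0,"fingers":1},{"rx":-0.123,"ry":0.314,"rz":-0.693,"x":-0.038,"y":0.013,"z":-0.002,"fingers":1},{"rx":-0.122,"ry":0.314,"rz":-0.692,"x":-0.038,"y":0.01,"z":-0.004,"fingers":1}]
```

View pics/lift.png

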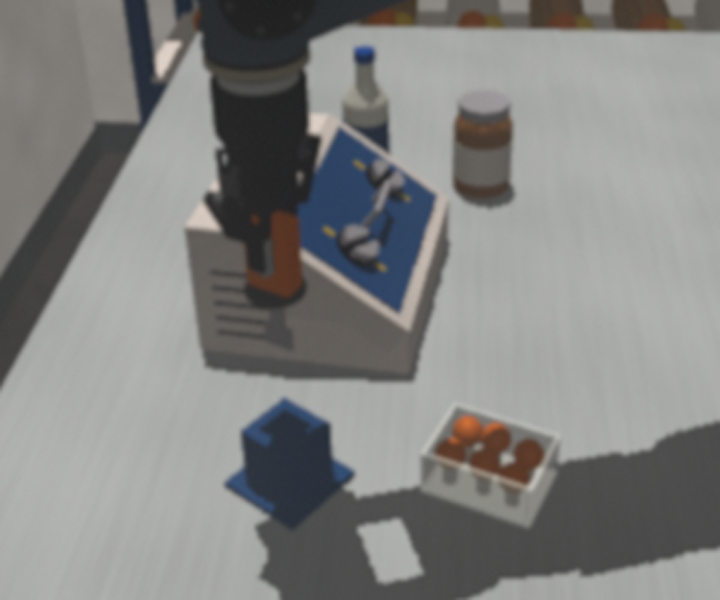

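```bash
python3 -m jog '[{"rx":-0.123,"ry":0.314,"rz":-0.692,"x":-0.002,"y":0.04,"z":0.003,"fingers":1},{"rx":-0.123,"ry":0.314,"rz":-0.692,"x":-0.006,"y":0.039,"z":0.004,"fingers":1},{"rx":-0.123,"ry":0.314,"rz":-0.692,"x":-0.01,"y":0.038,"z":0.005,"fingers":1},{"rx":-0.123,"ry":0.314,"rz":-0.692,"x":-0.014,"y":0.037,"z":0.004,"fingers":1},{"rx":-0.123,"ry":0.314,"rz":-0.692,"x":-0.019,"y":0.035,"z":0.005,"fingers":1},{"rx":-0.123,"ry":0.314,"rz":-0.692,"x":-0.022,"y":0.033,"z":0.004,"fingers":1},{"rx":-0.123,"ry":0.314,"rz":-0.692,"x":-0.025,"y":0.03,"z":0.003,"fingers":1},{"rx":-0.123,"ry":0.314,"rz":-0.692,"x":-0.029,"y":0.028,"z":0.003,"fingers":1},{"rx":-0.123,"ry":0.314,"rz":-0.692,"x":-0.031,"y":0.024,"z":0.002,"fingers":1},{"rx":-0.123,"ry":0.314,"rz":-0.692,"x":-0.034,"y":0.021,"z":0,"fingers":1}]'
python3 -m jog '[{"rx":-0.123,"ry":0.314,"rz":-0.692,"x":-0.036,"y":0.017,"z":0,"fingers":1},{"rx":-0.123,"ry":0.314,"rz":-0.692,"x":-0.038,"y":0.013,"z":-0.002,"fingers":1},{"rx":-0.123,"ry":0.314,"rz":-0.692,"x":-0.038,"y":0.01,"z":-0.004,"fingers":1},{"rx":0,"ry":0,"rz":0,"x":0,"y":0,"z":0,"fingers":1}]'
cat > err.py <<'E'
import sys
from plan import *
np.set_printoptions(precision=4,suppress=True)
def err(P,Q):
    s=robot.read_state(); p,q=s["ee_pos"],R.from_quat(s["tool_rot"])
    print("t",s["t"],"shift/0.5",q.inv().apply(P-p)/.5,"turn/0.15",(q.inv()*Q).as_rotvec()/.15,"\nF tool",q.inv().apply(s["force"]),"M tool",q.inv().apply(s["wrist_torque"]),"q",s["joint_positions"],"grip",s["finger_force"])
E
python3 - <<'E'
from err import *
err(L+N*.127,slope(1.067))
c=capture("side"); cv2.imwrite("pics/apL.png",cv2.resize(c["img"][120:270,220:380],(640,600),interpolation=cv2.INTER_CUBIC))
E
```

```text
t: 7.38
ee_pos: [0.5201, 0.1182, 0.2313]
tool_rot: [0.926, 0.293, 0.197, 0.135]
force: [-0.7, 0.3, -2.0]
gripper_width: 0.272
finger_force: 79.2
t: 7.88
ee_pos: [0.491, 0.0654, 0.2257]
tool_rot: [0.851, 0.434, 0.245, 0.168]
force: [0.8, 0.3, -2.2]
gripper_width: 0.275
finger_force: 79.2
t 7.875 shift/0.5 [ 0.0075  0.0066 -0.0049] turn/0.15 [-0.0287  0.0453  0.001 ] 
F tool [ 0.0575 -0.7041  2.2324] M tool [ 0.4056 -0.2408 -0.084 ] q [ 0.111   0.0597  2.1737 -0.4122  0.3449  1.0879] grip 79.15500283241272
```

View pics/apL.png

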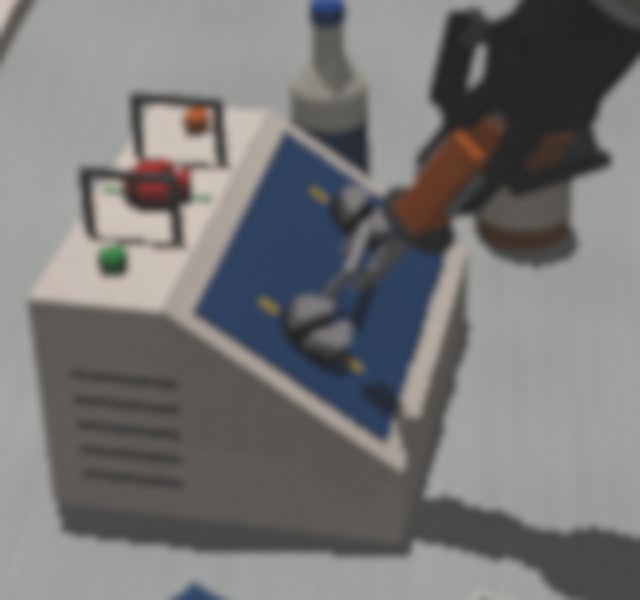

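```bash
python3 -m jog '[{"rx":-0.029,"ry":0.045,"rz":0,"x":0.0075,"y":0.0066,"z":-0.005,"fingers":1},{"rx":0,"ry":0,"rz":0,"x":0,"y":0,"z":0.035,"fingers":1},{"rx":0,"ry":0,"rz":0,"x":0,"y":0,"z":0.035,"fingers":1},{"rx":0,"ry":0,"rz":0,"x":0,"y":0,"z":0,"fingers":1}]'
python3 - <<'E'
from err import *
err(L+N*.0867,slope(1.067))
E
```

```text
t: 8.43
ee_pos: [0.5158, 0.066, 0.2026]
tool_rot: [0.849, 0.434, 0.25, 0.168]
force: [0.3, 0.5, -2.5]
gripper_width: 0.275
finger_force: 79.0
t 8.425 shift/0.5 [-0.0053 -0.0019  0.0099] turn/0.15 [ 0.0036 -0.0118  0.0042] 
F tool [-0.1296 -1.3104  2.1867] M tool [ 0.4902 -0.2869 -0.0062] q [ 0.1027  0.1469  2.151  -0.4895  0.2742  1.1627] grip 78.9714503288269
```

```bash
python3 -m jog '[{"rx":0.004,"ry":-0.012,"rz":0,"x":-0.005,"y":-0.002,"z":0,"fingers":1},{"rx":0,"ry":0,"rz":0,"x":0,"y":0,"z":0.008,"fingers":1},{"rx":0,"ry":0,"rz":0,"x":0,"y":0,"z":0.008,"fingers":1},{"rx":0,"ry":0,"rz":0,"x":0,"y":0,"z":0.008,"fingers":1},{"rx":0,"ry":0,"rz":0,"x":0,"y":0,"z":0,"fingers":1}]'
python3 - <<'E'
from err import *
err(L+N*.0787,slope(1.067))
E
```

```text
t: 9.05
ee_pos: [0.5205, 0.0631, 0.192]
tool_rot: [0.849, 0.434, 0.249, 0.169]
force: [0.7, 0.2, -2.3]
gripper_width: 0.272
finger_force: 79.0
t 9.05 shift/0.5 [ 0.0006 -0.0006  0.0028] turn/0.15 [ 0.0071 -0.003   0.0026] 
F tool [-0.1341 -0.8143  2.204 ] M tool [ 0.448  -0.2188 -0.0025] q [ 0.0948  0.1747  2.1515 -0.5315  0.2477  1.2006] grip 78.97144317626953
```

```bash
python3 -m jog '[{"rx":0,"ry":0,"rz":0.3,"x":0,"y":0,"z":0.003,"fingers":1},{"rx":0,"ry":0,"rz":0.75,"x":0,"y":0,"z":0,"fingers":1},{"rx":0,"ry":0,"rz":0.75,"x":0,"y":0,"z":0,"fingers":1},{"rx":0,"ry":0,"rz":0.75,"x":0,"y":0,"z":0,"fingers":1},{"rx":0,"ry":0,"rz":0.75,"x":0,"y":0,"z":0,"fingers":1},{"rx":0,"ry":0,"rz":0.75,"x":0,"y":0,"z":0,"fingers":1},{"rx":0,"ry":0,"rz":0.75,"x":0,"y":0,"z":0,"fingers":1},{"rx":0,"ry":0,"rz":0.75,"x":0,"y":0,"z":0,"fingers":1},{"rx":0,"ry":0,"rz":0.75,"x":0,"y":0,"z":0,"fingers":1},{"rx":0,"ry":0,"rz":0,"x":0,"y":0,"z":0,"fingers":1}]'
python3 - <<'E'
from err import *
err(L+N*.0787,slope(1.067-.945))
E
```

```text
t: 10.3
ee_pos: [0.521, 0.0633, 0.1908]
tool_rot: [0.954, 0.0, 0.299, 0.037]
force: [-1.4, 3.5, -4.2]
gripper_width: 0.268
finger_force: 79.3
t 10.3 shift/0.5 [ 0.0003 -0.0003  0.0003] turn/0.15 [-0.0012 -0.0072  0.01  ] 
F tool [-3.4937 -3.7927  2.3695] M tool [ 0.943  -1.0129 -0.0778] q [ 0.0948  0.178   2.1513 -0.5363  0.2448  2.1496] grip 79.32950735092163
```

```bash
python3 -m jog '[{"rx":0,"ry":0,"rz":0.6,"x":0,"y":0,"z":0,"fingers":1},{"rx":0,"ry":0,"rz":0.6,"x":0,"y":0,"z":0,"fingers":1},{"rx":0,"ry":0,"rz":0.6,"x":0,"y":0,"z":0,"fingers":1},{"rx":0,"ry":0,"rz":0,"x":0,"y":0,"z":0,"fingers":1}]'
python3 - <<'E'
from err import *
err(L+N*.0787,slope(-.148))
E
python3 -m jog '[{"rx":0,"ry":0,"rz":0.4,"x":0,"y":0,"z":0,"fingers":1},{"rx":0,"ry":0,"rz":0.3,"x":0,"y":0,"z":0,"fingers":1},{"rx":0,"ry":0,"rz":0,"x":0,"y":0,"z":0,"fingers":1}]'
python3 - <<'E'
from err import *
err(L+N*.0787,slope(-.253))
E
```

```text
t: 10.8
ee_pos: [0.521, 0.0632, 0.1909]
tool_rot: [0.945, -0.127, 0.301, -0.003]
force: [-1.3, 3.7, -4.0]
gripper_width: 0.274
finger_force: 79.3
t 10.8 shift/0.5 [ 0.     -0.0005  0.0003] turn/0.15 [-0.0018 -0.0073  0.0224] 
F tool [-4.1844 -2.8989  2.2433] M tool [ 0.597  -1.3579 -0.0531] q [ 0.0946  0.1779  2.1512 -0.5364  0.245   2.4177] grip 79.33657050132751
t: 11.18
ee_pos: [0.521, 0.0631, 0.1909]
tool_rot: [0.937, -0.176, 0.301, -0.019]
force: [-2.8, 4.0, -3.8]
gripper_width: 0.269
finger_force: 79.4
t 11.175 shift/0.5 [-0.0001 -0.0006  0.0003] turn/0.15 [-0.0017 -0.007   0.0258] 
F tool [-5.6072 -2.3278  1.2338] M tool [ 0.3856 -1.5027 -0.0698] q [ 0.0946  0.1779  2.1512 -0.5365  0.2451  2.5222] grip 79.36522006988525
```

```bash
for i in 1; do python3 -m jog '[{"rx":0,"ry":0,"rz":0.3,"x":0,"y":0,"z":0,"fingers":1},{"rx":0,"ry":0,"rz":0,"x":0,"y":0,"z":0,"fingers":1}]' >/dev/null; done
python3 - <<'E'
from err import *
err(L+N*.0787,slope(-.298))
E
python3 -m jog '[{"rx":0,"ry":0,"rz":0.3,"x":0,"y":0,"z":0,"fingers":1},{"rx":0,"ry":0,"rz":0,"x":0,"y":0,"z":0,"fingers":1}]' >/dev/null
python3 - <<'E'
from err import *
err(L+N*.0787,slope(-.343))
E
```

```text
t 11.425 shift/0.5 [-0.0002 -0.0007  0.0003] turn/0.15 [-0.0015 -0.007   0.0224] 
F tool [-5.5681 -1.3677  1.6031] M tool [ 0.3304 -1.6279 -0.1522] q [ 0.0945  0.1779  2.1512 -0.5366  0.2451  2.5677] grip 79.34038281440735
t 11.675 shift/0.5 [-0.0002 -0.0007  0.0003] turn/0.15 [-0.0014 -0.0071  0.0247] 
F tool [-6.3158 -1.976   0.7293] M tool [ 0.183  -1.7017 -0.4476] q [ 0.0945  0.1779  2.1511 -0.5369  0.2452  2.6127] grip 79.36665415763855
```

```bash
python3 -m jog '[{"rx":0,"ry":0,"rz":-0.7,"x":0,"y":0,"z":0,"fingers":1},{"rx":0,"ry":0,"rz":-0.8,"x":0,"y":0,"z":0,"fingers":1},{"rx":0,"ry":0,"rz":0,"x":0,"y":0,"z":-0.02,"fingers":1},{"rx":0,"ry":0,"rz":0,"x":0,"y":0,"z":-0.04,"fingers":1},{"rx":0,"ry":0,"rz":0,"x":0,"y":0,"z":-0.04,"fingers":1}]'
python3 - <<'E'
from err import *
rows([(Rr+N*.127,slope(1.42))],1,vmax=.04,wmax=.13,dec=3)
E
```

```text
t: 12.3
ee_pos: [0.4924, 0.0666, 0.2332]
tool_rot: [0.946, -0.115, 0.302, 0.0]
force: [-0.2, -0.1, -3.7]
gripper_width: 0.274
finger_force: 79.3
[{"rx":0.001,"ry":-0.001,"rz":-0.855,"x":0.003,"y":0.025,"z":0.001,"fingers":1},{"rx":0.0,"ry":-0.002,"rz":-0.856,"x":-0.0,"y":0.025,"z":0.0,"fingers":1},{"rx":0.001,"ry":-0.001,"rz":-0.855,"x":-0.004,"y":0.024,"z":0.001,"fingers":1},{"rx":0.001,"ry":-0.001,"rz":-0.856,"x":-0.007,"y":0.024,"z":0.0,"fingers":1},{"rx":0.0,"ry":-0.002,"rz":-0.855,"x":-0.009,"y":0.023,"z":0.001,"fingers":1},{"rx":0.001,"ry":-0.001,"rz":-0.856,"x":-0.013,"y":0.022,"z":0.0,"fingers":1},{"rx":0.001,"ry":-0.001,"rz":-0.855,"x":-0.015,"y":0.019,"z":0.001,"fingers":1},{"rx":0.0,"ry":-0.001,"rz":-0.855,"x":-0.018,"y":0.018,"z":0.0,"fingers":1},{"rx":0.001,"ry":-0.002,"rz":-0.856,"x":-0.019,"y":0.015,"z":0.001,"fingers":1},{"rx":0.001,"ry":-0.001,"rz":-0.855,"x":-0.022,"y":0.013,"z":0.0,"fingers":1}]
[{"rx":0.0,"ry":-0.001,"rz":-0.856,"x":-0.023,"y":0.01,"z":0.001,"fingers":1},{"rx":0.001,"ry":-0.002,"rz":-0.855,"x":-0.023,"y":0.006,"z":0.0,"fingers":1}]
```

```bash
python3 -m jog '[{"rx":0,"ry":0,"rz":-0.855,"x":0.003,"y":0.025,"z":0,"fingers":1},{"rx":0,"ry":0,"rz":-0.855,"x":0,"y":0.025,"z":0,"fingers":1},{"rx":0,"ry":0,"rz":-0.855,"x":-0.004,"y":0.024,"z":0,"fingers":1},{"rx":0,"ry":0,"rz":-0.855,"x":-0.007,"y":0.024,"z":0,"fingers":1},{"rx":0,"ry":0,"rz":-0.855,"x":-0.009,"y":0.023,"z":0,"fingers":1},{"rx":0,"ry":0,"rz":-0.855,"x":-0.013,"y":0.022,"z":0,"fingers":1},{"rx":0,"ry":0,"rz":-0.855,"x":-0.015,"y":0.019,"z":0,"fingers":1},{"rx":0,"ry":0,"rz":-0.855,"x":-0.018,"y":0.018,"z":0,"fingers":1},{"rx":0,"ry":0,"rz":-0.855,"x":-0.019,"y":0.015,"z":0,"fingers":1},{"rx":0,"ry":0,"rz":-0.855,"x":-0.022,"y":0.013,"z":0,"fingers":1}]' >/dev/null
python3 -m jog '[{"rx":0,"ry":0,"rz":-0.855,"x":-0.023,"y":0.01,"z":0,"fingers":1},{"rx":0,"ry":0,"rz":-0.855,"x":-0.023,"y":0.006,"z":0,"fingers":1},{"rx":0,"ry":0,"rz":0,"x":0,"y":0,"z":0,"fingers":1}]' 
python3 - <<'E'
from err import *
from m import rect
err(Rr+N*.127,slope(1.42))
o=[]
for n in ["top","side"]:
    c=capture(n); o+=[rect(c,L,-Y,U,.035),rect(c,Rr,-Y,U,.035)]
cv2.imwrite("pics/rect1.png",cv2.resize(np.hstack(o),(800,200)))
E
```

```text
t: 13.92
ee_pos: [0.474, -0.0817, 0.2324]
tool_rot: [0.76, 0.575, 0.217, 0.211]
force: [0.0, -0.0, -2.6]
gripper_width: 0.267
finger_force: 79.3
t 13.925 shift/0.5 [ 0.0003 -0.0006  0.0052] turn/0.15 [ 0.0203  0.0003 -0.0105] 
F tool [-0.2644 -1.4429  2.127 ] M tool [ 0.5364 -0.0457 -0.0141] q [-0.3344  0.0025  2.2174  0.3696  0.3396 -0.3715] grip 79.33968544006348
```

View pics/rect1.png

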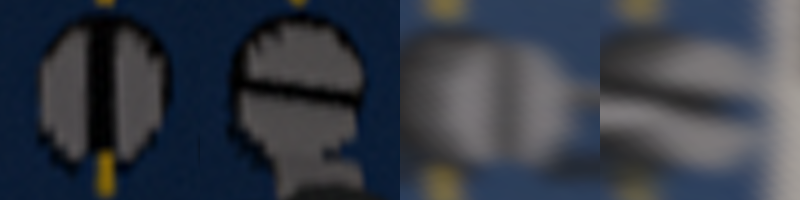

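The left slot is now vertical, in line with its marks (x≈105 in the first panel). The right one is unchanged at about 1.43 rad.

```bash
python3 -m jog '[{"rx":0.02,"ry":0,"rz":-0.01,"x":0,"y":0,"z":0.005,"fingers":1},{"rx":0,"ry":0,"rz":0,"x":0,"y":0,"z":0.035,"fingers":1},{"rx":0,"ry":0,"rz":0,"x":0,"y":0,"z":0.035,"fingers":1},{"rx":0,"ry":0,"rz":0,"x":0,"y":0,"z":0,"fingers":1}]'
python3 - <<'E'
from err import *
err(Rr+N*.0787,slope(1.43))
E
```

```text
t: 14.52
ee_pos: [0.4952, -0.0833, 0.1999]
tool_rot: [0.76, 0.577, 0.215, 0.208]
force: [0.2, 0.6, -2.1]
gripper_width: 0.274
finger_force: 79.2
t 14.525 shift/0.5 [-0.0013  0.0022  0.0241] turn/0.15 [-0.0239 -0.0056 -0.0532] 
F tool [ 0.4955 -1.1377  1.7881] M tool [ 0.546  -0.0676  0.0438] q [-0.3193  0.1085  2.2038  0.4596  0.2567 -0.4596] grip 79.20173048973083
```

```bash
python3 -m jog '[{"rx":-0.024,"ry":-0.006,"rz":-0.053,"x":-0.001,"y":0.002,"z":0,"fingers":1},{"rx":0,"ry":0,"rz":0,"x":0,"y":0,"z":0.008,"fingers":1},{"rx":0,"ry":0,"rz":0,"x":0,"y":0,"z":0.008,"fingers":1},{"rx":0,"ry":0,"rz":0,"x":0,"y":0,"z":0.008,"fingers":1},{"rx":0,"ry":0,"rz":0,"x":0,"y":0,"z":0,"fingers":1}]'
python3 - <<'E'
from err import *
err(Rr+N*.0787,slope(1.43))
E
```

```text
t: 15.15
ee_pos: [0.5028, -0.0854, 0.1913]
tool_rot: [0.757, 0.58, 0.215, 0.212]
force: [-0.6, -1.1, -2.2]
gripper_width: 0.274
finger_force: 79.2
t 15.15 shift/0.5 [ 0.0005 -0.001   0.0011] turn/0.15 [0.0113 0.0038 0.0055] 
F tool [-1.4385 -1.4884  1.5229] M tool [ 0.5967 -0.0701 -0.0577] q [-0.3171  0.1401  2.198   0.509   0.2279 -0.5175] grip 79.20031428337097
```

```bash
python3 -m jog '[{"rx":0,"ry":0,"rz":0.5,"x":0,"y":0,"z":0,"fingers":1},{"rx":0,"ry":0,"rz":0.8,"x":0,"y":0,"z":0,"fingers":1},{"rx":0,"ry":0,"rz":0.8,"x":0,"y":0,"z":0,"fingers":1},{"rx":0,"ry":0,"rz":0.8,"x":0,"y":0,"z":0,"fingers":1},{"rx":0,"ry":0,"rz":0.8,"x":0,"y":0,"z":0,"fingers":1},{"rx":0,"ry":0,"rz":0.8,"x":0,"y":0,"z":0,"fingers":1},{"rx":0,"ry":0,"rz":0.8,"x":0,"y":0,"z":0,"fingers":1},{"rx":0,"ry":0,"rz":0.8,"x":0,"y":0,"z":0,"fingers":1},{"rx":0,"ry":0,"rz":0.8,"x":0,"y":0,"z":0,"fingers":1},{"rx":0,"ry":0,"rz":0.8,"x":0,"y":0,"z":0,"fingers":1}]'>/dev/null
python3 - <<'E'
from err import *
err(Rr+N*.0787,slope(.275))
E
python3 -m jog '[{"rx":0,"ry":0,"rz":0.8,"x":0,"y":0,"z":0,"fingers":1},{"rx":0,"ry":0,"rz":0.8,"x":0,"y":0,"z":0,"fingers":1},{"rx":0,"ry":0,"rz":0.8,"x":0,"y":0,"z":0,"fingers":1},{"rx":0,"ry":0,"rz":0.8,"x":0,"y":0,"z":0,"fingers":1},{"rx":0,"ry":0,"rz":0.4,"x":0,"y":0,"z":0,"fingers":1},{"rx":0,"ry":0,"rz":0,"x":0,"y":0,"z":0,"fingers":1}]' >/dev/null
python3 - <<'E'
from err import *
err(Rr+N*.0787,slope(-.265))
E
python3 -m jog '[{"rx":0,"ry":0,"rz":0.3,"x":0,"y":0,"z":0,"fingers":1},{"rx":0,"ry":0,"rz":0.2,"x":0,"y":0,"z":0,"fingers":1},{"rx":0,"ry":0,"rz":0,"x":0,"y":0,"z":0,"fingers":1}]' >/dev/null
python3 - <<'E'
from err import *
err(Rr+N*.0787,slope(-.34))
E
```

```text
t 16.4 shift/0.5 [ 0.0002 -0.0003  0.0015] turn/0.15 [ 0.0038 -0.0036 -0.0179] 
F tool [-3.5522 -1.1601  0.8854] M tool [ 0.277  -1.0171 -0.1145] q [-0.3172  0.1394  2.1988  0.5083  0.2288  0.6417] grip 79.45264935493469
t 17.15 shift/0.5 [ 0.0001 -0.0005  0.0015] turn/0.15 [ 0.0022 -0.0054  0.0106] 
F tool [-3.9703  2.2955  1.2614] M tool [-0.7148 -1.2253 -0.0445] q [-0.3173  0.1394  2.1988  0.5083  0.2287  1.1773] grip 79.45473074913025
t 17.525 shift/0.5 [-0.0001 -0.0005  0.0015] turn/0.15 [ 0.0022 -0.0061  0.0141] 
F tool [-4.7834  3.959   0.4228] M tool [-1.0272 -1.421  -0.4819] q [-0.3173  0.1395  2.1988  0.5081  0.2286  1.2519] grip 79.69090461730957
```

```bash
python3 -m jog '[{"rx":0,"ry":0,"rz":-0.7,"x":0,"y":0,"z":0,"fingers":1},{"rx":0,"ry":0,"rz":-0.8,"x":0,"y":0,"z":0,"fingers":1},{"rx":0,"ry":0,"rz":0,"x":0,"y":0,"z":-0.02,"fingers":1},{"rx":0,"ry":0,"rz":0,"x":0,"y":0,"z":-0.05,"fingers":1},{"rx":0,"ry":0,"rz":0,"x":0,"y":0,"z":-0.06,"fingers":1},{"rx":0,"ry":0,"rz":0,"x":0,"y":0,"z":0,"fingers":1}]'
python3 - <<'E'
from err import *
from m import rect
c=capture("side"); c2=capture("top")
cv2.imwrite("pics/rect2.png",cv2.resize(np.hstack([rect(c,L,-Y,U,.035),rect(c,Rr,-Y,U,.035),rect(c2,L,-Y,U,.035),rect(c2,Rr,-Y,U,.035),rect(c2,S,-Y,X,.035)]),(800,160)))
p,q=robot.read_state()["ee_pos"],0
rows([(p+[0.03,0.01,.12],deck(.35)),(S+Z*.14,deck(1.02))],1,vmax=.04,wmax=.13,dec=3)
E
```

```text
t: 18.27
ee_pos: [0.4659, -0.081, 0.247]
tool_rot: [0.946, -0.114, 0.304, 0.002]
force: [-0.1, 0.3, -2.5]
gripper_width: 0.268
finger_force: 79.7
[{"rx":0.082,"ry":-0.684,"rz":-0.501,"x":0.03,"y":-0.008,"z":-0.027,"fingers":1},{"rx":0.082,"ry":-0.683,"rz":-0.501,"x":0.028,"y":-0.006,"z":-0.03,"fingers":1},{"rx":0.082,"ry":-0.684,"rz":-0.501,"x":0.025,"y":-0.005,"z":-0.033,"fingers":1},{"rx":0.081,"ry":-0.683,"rz":-0.501,"x":0.021,"y":-0.003,"z":-0.035,"fingers":1},{"rx":0.082,"ry":-0.684,"rz":-0.501,"x":0.019,"y":-0.002,"z":-0.037,"fingers":1},{"rx":0.082,"ry":-0.683,"rz":-0.502,"x":0.014,"y":-0.002,"z":-0.039,"fingers":1},{"rx":0.0,"ry":-0.0,"rz":-0.744,"x":0.065,"y":0.002,"z":0.015,"fingers":1},{"rx":0.0,"ry":-0.0,"rz":-0.745,"x":0.063,"y":0.009,"z":0.014,"fingers":1},{"rx":0.0,"ry":-0.0,"rz":-0.744,"x":0.063,"y":0.016,"z":0.015,"fingers":1},{"rx":0.0,"ry":-0.0,"rz":-0.744,"x":0.06,"y":0.023,"z":0.015,"fingers":1}]
[{"rx":0.0,"ry":-0.0,"rz":-0.745,"x":0.058,"y":0.029,"z":0.014,"fingers":1},{"rx":0.0,"ry":-0.0,"rz":-0.744,"x":0.054,"y":0.036,"z":0.015,"fingers":1}]
```

View pics/rect2.png

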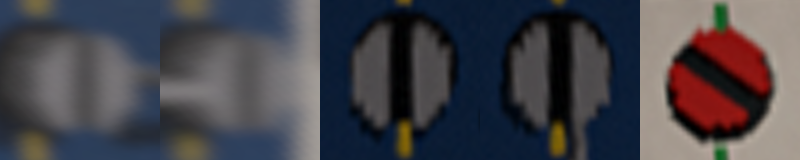

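Both screws are in line with their yellow marks (columns ≈401 and 557). The switch slot still stands at about 60° (centre ≈720,82).

```bash
python3 -m jog '[{"rx":0.082,"ry":-0.684,"rz":-0.5,"x":0.03,"y":-0.008,"z":-0.027,"fingers":1},{"rx":0.082,"ry":-0.684,"rz":-0.5,"x":0.028,"y":-0.006,"z":-0.03,"fingers":1},{"rx":0.082,"ry":-0.684,"rz":-0.5,"x":0.025,"y":-0.005,"z":-0.033,"fingers":1},{"rx":0.082,"ry":-0.684,"rz":-0.5,"x":0.021,"y":-0.003,"z":-0.035,"fingers":1},{"rx":0.082,"ry":-0.684,"rz":-0.5,"x":0.019,"y":-0.002,"z":-0.037,"fingers":1},{"rx":0.082,"ry":-0.684,"rz":-0.5,"x":0.014,"y":-0.002,"z":-0.039,"fingers":1},{"rx":0,"ry":0,"rz":-0.745,"x":0.065,"y":0.002,"z":0.015,"fingers":1},{"rx":0,"ry":0,"rz":-0.745,"x":0.063,"y":0.009,"z":0.014,"fingers":1},{"rx":0,"ry":0,"rz":-0.745,"x":0.063,"y":0.016,"z":0.015,"fingers":1},{"rx":0,"ry":0,"rz":-0.745,"x":0.06,"y":0.023,"z":0.015,"fingers":1}]'
python3 -m jog '[{"rx":0,"ry":0,"rz":-0.745,"x":0.058,"y":0.029,"z":0.014,"fingers":1},{"rx":0,"ry":0,"rz":-0.745,"x":0.054,"y":0.036,"z":0.015,"fingers":1},{"rx":0,"ry":0,"rz":0,"x":0,"y":0,"z":0,"fingers":1}]'
python3 - <<'E'
from err import *
err(S+Z*.14,deck(1.02))
E
```

```text
t: 19.62
ee_pos: [0.6239, -0.0447, 0.3329]
tool_rot: [0.943, 0.332, -0.001, -0.001]
force: [-0.2, -0.2, -3.1]
gripper_width: 0.273
finger_force: 79.4
t: 20.0
ee_pos: [0.6872, -0.0313, 0.3165]
tool_rot: [0.901, 0.435, -0.002, -0.002]
force: [-0.2, 0.2, -2.6]
gripper_width: 0.269
finger_force: 79.6
t 20.0 shift/0.5 [-0.0036 -0.0007 -0.009 ] turn/0.15 [-0.0322  0.0153  0.015 ] 
F tool [ 0.0417 -0.2725  2.5577] M tool [-0.0416  0.0015 -0.0247] q [-0.1134  0.5568  1.1297  0.0006  1.4604  0.5581] grip 79.55856084823608
```

```bash
python3 -m jog '[{"rx":-0.032,"ry":0.015,"rz":0.015,"x":-0.0036,"y":-0.0007,"z":0,"fingers":1},{"rx":0,"ry":0,"rz":0,"x":0,"y":0,"z":0.043,"fingers":1},{"rx":0,"ry":0,"rz":0,"x":0,"y":0,"z":0.043,"fingers":1},{"rx":0,"ry":0,"rz":0,"x":0,"y":0,"z":0,"fingers":1}]'
python3 - <<'E'
from err import *
err(S+Z*.0787,deck(1.02))
E
```

```text
t: 20.5
ee_pos: [0.6835, -0.0335, 0.2763]
tool_rot: [0.902, 0.432, 0.0, 0.001]
force: [0.4, 0.9, -1.9]
gripper_width: 0.27
finger_force: 79.6
t 20.5 shift/0.5 [0.0045 0.0024 0.0331] turn/0.15 [ 0.009  -0.0003 -0.0174] 
F tool [ 0.9542 -0.1953  1.9082] M tool [-0.0293 -0.0095 -0.0361] q [-0.1167  0.5674  1.2072 -0.0007  1.3658  0.5598] grip 79.57714676856995
```

```bash
python3 -m jog '[{"rx":0.009,"ry":0,"rz":-0.017,"x":0.0045,"y":0.0024,"z":0.007,"fingers":1},{"rx":0,"ry":0,"rz":0,"x":0,"y":0,"z":0.008,"fingers":1},{"rx":0,"ry":0,"rz":0,"x":0,"y":0,"z":0.008,"fingers":1},{"rx":0,"ry":0,"rz":0,"x":0,"y":0,"z":0.008,"fingers":1},{"rx":0,"ry":0,"rz":0,"x":0,"y":0,"z":0,"fingers":1}]'
python3 - <<'E'
from err import *
err(S+Z*.0787,deck(1.02))
E
```

```text
t: 21.12
ee_pos: [0.6867, -0.0323, 0.2616]
tool_rot: [0.901, 0.434, 0.001, 0.001]
force: [0.6, 0.6, -2.8]
gripper_width: 0.272
finger_force: 79.6
t 21.125 shift/0.5 [-0.0015 -0.0012  0.0038] turn/0.15 [ 0.0107 -0.0062  0.0079] 
F tool [0.8173 0.131  2.7794] M tool [-0.0148 -0.0475 -0.0286] q [-0.1147  0.583   1.2167 -0.0001  1.34    0.558 ] grip 79.57813024520874
```

```bash
python3 -m jog '[{"rx":0,"ry":0,"rz":0,"x":-0.0015,"y":-0.001,"z":0.004,"fingers":1},{"rx":0,"ry":0,"rz":0.4,"x":0,"y":0,"z":0,"fingers":1},{"rx":0,"ry":0,"rz":0.8,"x":0,"y":0,"z":0,"fingers":1},{"rx":0,"ry":0,"rz":0.8,"x":0,"y":0,"z":0,"fingers":1},{"rx":0,"ry":0,"rz":0.8,"x":0,"y":0,"z":0,"fingers":1},{"rx":0,"ry":0,"rz":0.8,"x":0,"y":0,"z":0,"fingers":1},{"rx":0,"ry":0,"rz":0.8,"x":0,"y":0,"z":0,"fingers":1},{"rx":0,"ry":0,"rz":0.8,"x":0,"y":0,"z":0,"fingers":1},{"rx":0,"ry":0,"rz":0.8,"x":0,"y":0,"z":0,"fingers":1},{"rx":0,"ry":0,"rz":0.8,"x":0,"y":0,"z":0,"fingers":1}]'>/dev/null
python3 - <<'E'
from err import *
err(S+Z*.0787,deck(.0))
E
python3 -m jog '[{"rx":0,"ry":0,"rz":0.8,"x":0,"y":0,"z":0,"fingers":1},{"rx":0,"ry":0,"rz":0.8,"x":0,"y":0,"z":0,"fingers":1},{"rx":0,"ry":0,"rz":0,"x":0,"y":0,"z":0,"fingers":1}]' >/dev/null
python3 - <<'E'
from err import *
err(S+Z*.0787,deck(-.24))
E
python3 -m jog '[{"rx":0,"ry":0,"rz":0.3,"x":0,"y":0,"z":0,"fingers":1},{"rx":0,"ry":0,"rz":0.3,"x":0,"y":0,"z":0,"fingers":1},{"rx":0,"ry":0,"rz":0,"x":0,"y":0,"z":0,"fingers":1}]' >/dev/null
python3 - <<'E'
from err import *
err(S+Z*.0787,deck(-.33))
E
```

```text
t 22.375 shift/0.5 [-0.0002 -0.0001  0.0007] turn/0.15 [ 0.0007 -0.0153 -0.0169] 
F tool [-1.3453 -0.3411  2.0976] M tool [ 0.0492 -0.2172 -0.096 ] q [-0.1152  0.5822  1.2218 -0.0001  1.3353  1.5812] grip 79.65841770172119
t 22.75 shift/0.5 [-0.0001  0.      0.0006] turn/0.15 [-0.0035 -0.0141  0.0141] 
F tool [-1.0418 -0.0743  1.5413] M tool [ 0.0178 -0.2711 -0.0097] q [-0.1151  0.5822  1.2218 -0.      1.3354  1.8165] grip 79.68599796295166
t 23.125 shift/0.5 [-0.0001 -0.      0.0007] turn/0.15 [-0.0036 -0.0136  0.0284] 
F tool [-1.9213 -0.5626  1.4001] M tool [-0.1046 -0.468  -0.3579] q [-0.1151  0.5822  1.2218 -0.0002  1.3355  1.9045] grip 79.78143811225891
```

```bash
python3 -m jog '[{"rx":0,"ry":0,"rz":0.2,"x":0,"y":0,"z":0,"fingers":1},{"rx":0,"ry":0,"rz":0,"x":0,"y":0,"z":0,"fingers":1},{"rx":0,"ry":0,"rz":-0.8,"x":0,"y":0,"z":0,"fingers":1},{"rx":0,"ry":0,"rz":-0.8,"x":0,"y":0,"z":0,"fingers":1},{"rx":0,"ry":0,"rz":0,"x":0,"y":0,"z":-0.02,"fingers":1},{"rx":0,"ry":0,"rz":0,"x":0,"y":0,"z":-0.07,"fingers":1},{"rx":0,"ry":0,"rz":0,"x":0,"y":0,"z":-0.07,"fingers":1}]'
python3 - <<'E'
from err import *
H=np.array([.6166,.2933,0])
rows([(S+Z*.165+.2*(H-S)*[1,1,0],down(-.3)),(H+Z*.23,down(-.46))],1,vmax=.042,wmax=.13,dec=3)
E
```

```text
t: 24.0
ee_pos: [0.686, -0.0326, 0.3417]
tool_rot: [0.993, -0.122, 0.002, -0.0]
force: [1.4, -0.4, -2.1]
gripper_width: 0.268
finger_force: 79.6
[{"rx":-0.002,"ry":-0.011,"rz":0.183,"x":-0.029,"y":-0.06,"z":-0.004,"fingers":1},{"rx":-0.002,"ry":-0.012,"rz":0.183,"x":-0.031,"y":-0.059,"z":-0.005,"fingers":1},{"rx":0.0,"ry":0.0,"rz":0.152,"x":-0.037,"y":-0.066,"z":0.033,"fingers":1},{"rx":0.0,"ry":0.0,"rz":0.153,"x":-0.039,"y":-0.066,"z":0.033,"fingers":1},{"rx":0.0,"ry":0.0,"rz":0.152,"x":-0.04,"y":-0.065,"z":0.034,"fingers":1},{"rx":0.0,"ry":0.0,"rz":0.153,"x":-0.042,"y":-0.064,"z":0.033,"fingers":1},{"rx":0.0,"ry":0.0,"rz":0.152,"x":-0.043,"y":-0.062,"z":0.033,"fingers":1},{"rx":0.0,"ry":0.0,"rz":0.153,"x":-0.044,"y":-0.062,"z":0.033,"fingers":1},{"rx":0.0,"ry":0.0,"rz":0.152,"x":-0.046,"y":-0.061,"z":0.033,"fingers":1}]
```

```bash
python3 -m jog '[{"rx":0,"ry":-0.01,"rz":0.18,"x":-0.029,"y":-0.06,"z":-0.004,"fingers":1},{"rx":0,"ry":-0.01,"rz":0.18,"x":-0.031,"y":-0.059,"z":-0.005,"fingers":1},{"rx":0,"ry":0,"rz":0.15,"x":-0.037,"y":-0.066,"z":0.033,"fingers":1},{"rx":0,"ry":0,"rz":0.15,"x":-0.039,"y":-0.066,"z":0.033,"fingers":1},{"rx":0,"ry":0,"rz":0.15,"x":-0.04,"y":-0.065,"z":0.033,"fingers":1},{"rx":0,"ry":0,"rz":0.15,"x":-0.042,"y":-0.064,"z":0.033,"fingers":1},{"rx":0,"ry":0,"rz":0.15,"x":-0.043,"y":-0.062,"z":0.033,"fingers":1},{"rx":0,"ry":0,"rz":0.15,"x":-0.044,"y":-0.062,"z":0.033,"fingers":1},{"rx":0,"ry":0,"rz":0.15,"x":-0.046,"y":-0.061,"z":0.033,"fingers":1},{"rx":0,"ry":0,"rz":0,"x":0,"y":0,"z":0,"fingers":1}]'
python3 - <<'E'
from err import *
from m import rect
err(np.array([.6166,.2933,.1]),down(-.46))
c=capture("top"); c2=capture("side")
a=np.hstack([rect(c,L,-Y,U,.035),rect(c,Rr,-Y,U,.035),rect(c,S,-Y,X,.035)]); 
b=cv2.resize(c2["img"][200:350,170:370],(800,600),interpolation=cv2.INTER_CUBIC)
b[:200,:600]=cv2.resize(a,(600,200)); cv2.imwrite("pics/chk.png",b)
W=pts(c2); im=c2["img"].astype(int); m=(abs(W[...,2]-0.07)<.004)&(im[...,0]>im[...,2]+15)&(W[...,1]>0.2)
print(cv2.minAreaRect((W[m][:,:2]*1000).astype(np.float32)))
E
```

```text
t: 25.25
ee_pos: [0.6139, 0.2953, 0.2282]
tool_rot: [0.974, -0.225, -0.001, -0.0]
force: [1.3, -0.3, -2.2]
gripper_width: 0.268
finger_force: 79.6
t 25.25 shift/0.5 [0.007  0.0012 0.2565] turn/0.15 [0.0025 0.0115 0.0436] 
F tool [ 1.3187 -0.2875  2.1619] M tool [-0.0266  0.001   0.0287] q [0.3796 0.597  1.2745 0.0011 1.2715 2.4036] grip 79.55914378166199
((616.3704833984375, 294.73358154296875), (62.6888542175293, 62.789249420166016), 54.58660125732422)
```

View pics/chk.png

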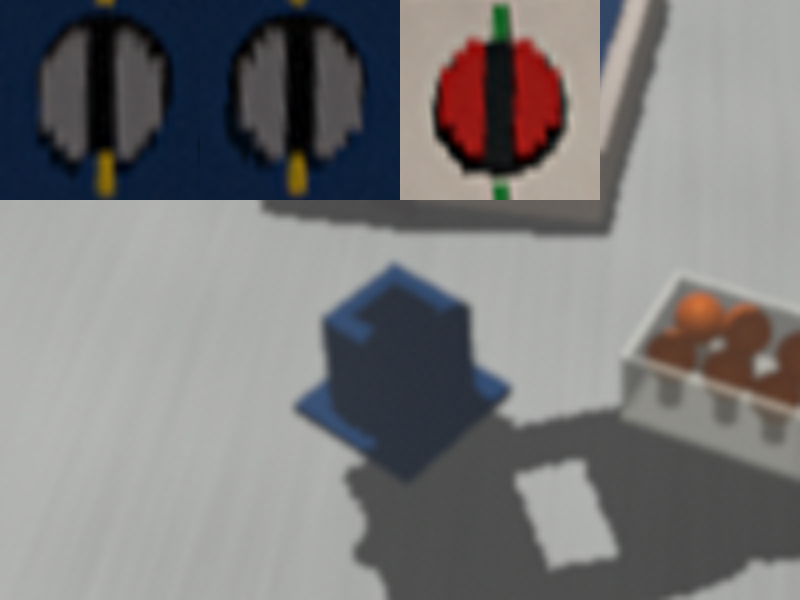

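All three slots line up with their marks, and the stand (rim centre ≈400,300) is free. Lowering the key.

```bash
python3 -m jog '[{"rx":0.002,"ry":0.011,"rz":0.04,"x":0.006,"y":0,"z":0.04,"fingers":1},{"rx":0,"ry":0,"rz":0,"x":0,"y":0,"z":0.04,"fingers":1},{"rx":0,"ry":0,"rz":0,"x":0,"y":0,"z":0.04,"fingers":1},{"rx":0,"ry":0,"rz":0,"x":0,"y":0,"z":0,"fingers":1}]'
python3 - <<'E'
from err import *
err(np.array([.6165,.2938,.099]),down(-.45))
E
```

```text
t: 25.85
ee_pos: [0.6168, 0.2912, 0.1665]
tool_rot: [0.974, -0.228, -0.001, 0.001]
force: [-0.7, 0.0, -2.6]
gripper_width: 0.27
finger_force: 79.8
t 25.85 shift/0.5 [-0.0027 -0.0048  0.1351] turn/0.15 [ 0.0161  0.0107 -0.0643] 
F tool [-0.6506  0.2785  2.6211] M tool [-0.0331  0.0479 -0.0418] q [ 0.373   0.6553  1.3302 -0.0005  1.159   2.4036] grip 79.75044965744019
```

```bash
python3 -m jog '[{"rx":0.016,"ry":0.011,"rz":-0.06,"x":-0.0027,"y":-0.0048,"z":0,"fingers":1},{"rx":0,"ry":0,"rz":0,"x":0,"y":0,"z":0.035,"fingers":1},{"rx":0,"ry":0,"rz":0,"x":0,"y":0,"z":0.035,"fingers":1},{"rx":0,"ry":0,"rz":0,"x":0,"y":0,"z":0.035,"fingers":1},{"rx":0,"ry":0,"rz":0,"x":0,"y":0,"z":0.025,"fingers":1},{"rx":0,"ry":0,"rz":0,"x":0,"y":0,"z":0,"fingers":1}]'
python3 - <<'E'
from err import *
err(np.array([.6165,.2938,.097]),down(-.45))
E
```

```text
t: 26.6
ee_pos: [0.6173, 0.2944, 0.1027]
tool_rot: [0.975, -0.223, 0.001, -0.001]
force: [0.7, 0.4, -1.9]
gripper_width: 0.268
finger_force: 79.8
t 26.6 shift/0.5 [-0.0009  0.0018  0.0115] turn/0.15 [-0.0094 -0.0094 -0.0023] 
F tool [ 0.4075 -0.673   1.9244] M tool [-0.012  -0.05    0.0245] q [ 0.377   0.7267  1.3707 -0.0001  1.0421  2.3982] grip 79.7721791267395
```

Lower the last ~5 mm gently.

```bash
python3 -m jog '[{"rx":-0.009,"ry":-0.009,"rz":0,"x":-0.001,"y":0.001,"z":0.006,"fingers":1},{"rx":0,"ry":0,"rz":0,"x":0,"y":0,"z":0.003,"fingers":1},{"rx":0,"ry":0,"rz":0,"x":0,"y":0,"z":0.002,"fingers":1},{"rx":0,"ry":0,"rz":0,"x":0,"y":0,"z":0,"fingers":1}]'
```

```text
t: 27.1
ee_pos: [0.6172, 0.2944, 0.0987]
tool_rot: [0.975, -0.223, 0.001, -0.001]
force: [0.3, -0.4, -1.9]
gripper_width: 0.279
finger_force: 79.8
```

```bash
python3 -m jog '[{"rx":0,"ry":0,"rz":0,"x":0,"y":0,"z":0.003,"fingers":1},{"rx":0,"ry":0,"rz":0,"x":0,"y":0,"z":0,"fingers":1}]'; python3 -m jog '[{"rx":0,"ry":0,"rz":0,"x":0,"y":0,"z":0.002,"fingers":1},{"rx":0,"ry":0,"rz":0,"x":0,"y":0,"z":0,"fingers":1}]'
```

```text
t: 27.35
ee_pos: [0.6171, 0.2944, 0.0969]
tool_rot: [0.975, -0.223, 0.001, -0.001]
force: [-0.1, -0.2, -1.6]
gripper_width: 0.272
finger_force: 79.8
t: 27.6
ee_pos: [0.6173, 0.2944, 0.0967]
tool_rot: [0.975, -0.223, 0.001, -0.001]
force: [-2.4, -1.5, 5.3]
gripper_width: 0.268
finger_force: 80.5
```

Seated (+5 N). Release gradually, then retract.

```bash
python3 -m jog '[{"rx":0,"ry":0,"rz":0,"x":0,"y":0,"z":0,"fingers":0.3},{"rx":0,"ry":0,"rz":0,"x":0,"y":0,"z":0,"fingers":0},{"rx":0,"ry":0,"rz":0,"x":0,"y":0,"z":0,"fingers":-0.5},{"rx":0,"ry":0,"rz":0,"x":0,"y":0,"z":0,"fingers":-0.7},{"rx":0,"ry":0,"rz":0,"x":0,"y":0,"z":0,"fingers":-0.7},{"rx":0,"ry":0,"rz":0,"x":0,"y":0,"z":0,"fingers":-0.7}]'
python3 -m jog '[{"rx":0,"ry":0,"rz":0,"x":0,"y":0,"z":-0.03,"fingers":-0.7},{"rx":0,"ry":0,"rz":0,"x":0,"y":0,"z":-0.08,"fingers":-0.7},{"rx":0,"ry":0,"rz":0,"x":0,"y":0,"z":-0.08,"fingers":-0.7},{"rx":0,"ry":0,"rz":0,"x":0,"y":0,"z":-0.08,"fingers":-0.7},{"rx":0,"ry":0,"rz":0,"x":-0.06,"y":0.02,"z":-0.02,"fingers":-0.7},{"rx":0,"ry":0,"rz":0,"x":-0.08,"y":0.02,"z":0,"fingers":-0.7},{"rx":0,"ry":0,"rz":0,"x":-0.08,"y":0.02,"z":0,"fingers":-0.7},{"rx":0,"ry":0,"rz":0,"x":-0.06,"y":0.02,"z":0,"fingers":-0.7},{"rx":0,"ry":0,"rz":0,"x":0,"y":0,"z":0,"fingers":-0.7}]'
python3 - <<'E'
from h import *
c=capture("side"); t=capture("top")
cv2.imwrite("pics/end.png",np.hstack([cv2.resize(c["img"][100:350,190:440],(400,400)),cv2.resize(t["img"][60:310,130:380],(400,400))]))
for n,c in (("side",c),("top",t)):
    W=pts(c); im=c["img"].astype(int); m=(im[...,2]>1.5*im[...,0])&(W[...,2]>.142)&(abs(W[...,0]-.61)<.05)&(abs(W[...,1]-.3)<.06); print(n,m.sum(),W[m].mean(0),W[m].max(0))
E
```

```text
t: 28.35
ee_pos: [0.6171, 0.2944, 0.0961]
tool_rot: [0.975, -0.223, 0.001, -0.001]
force: [0.2, -0.1, 0.1]
gripper_width: 0.845
finger_force: 0.0
t: 29.48
ee_pos: [0.4722, 0.3196, 0.2423]
tool_rot: [0.975, -0.222, 0.001, -0.001]
force: [0.9, -0.0, -0.7]
gripper_width: 0.852
finger_force: 0.0
side 164 [0.61574631 0.29675136 0.14602401] [0.63826405 0.31443993 0.14941115]
top 218 [0.61574964 0.29317752 0.14483186] [0.63728576 0.31097484 0.14842867]
```

View pics/end.png

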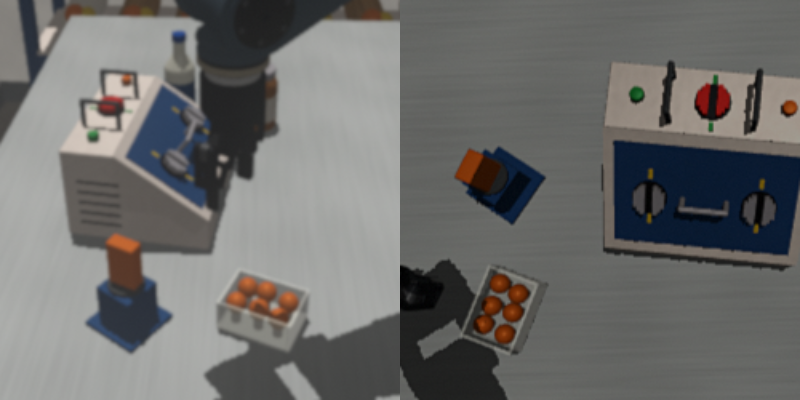

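The key stands upright in its stand (≈125,262 left; ≈480,172 right), all slots are in line with their marks, the bystanders are in place and the arm is clear.

```bash
python3 -c "
from workcell import workorder
print(workorder.finish_job())"
```

```text
the job is handed in; nothing more can be done
None
```

I turned both cover screws home, then the red switch to its stop, stood the key back upright in its stand, and handed the job in at about 30 s; the last pictures show all three slots on their marks, but the hand-in returned no verdict.

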